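# Bring the slack column clamp up to its spring mark

### The arm

A 6-joint arm with a two-finger parallel gripper is mounted at the origin on the work surface. World frame = base frame: x ahead of the robot, y to its left, z up, the work surface at z = 0. Lengths are in m, angles in rad, forces in N, time in s.
With the tool pointing down it reaches from about 0.375 to 0.825 m from the base axis. Payload 5.5 kg.
Tool frame: the origin (TCP) lies at the very end of the fingers, on their centre line; the grasp point (between the pads) lies 19 mm behind it (bot.grasp_offset is the distance from the TCP to the grasp point, in m); z points along the fingers, y is the direction in which the jaws open and shut (so a half turn about z gives the same grasp; the last joint's range is limited). The gripper opens to 85 mm and grips with 20 to 120 N. Pads are 22 mm wide; open, the fingers measure 114 mm over their backs; the gripper's body (76 mm by 85 mm) begins 54 mm behind the grasp point. The pads swing forward as they close: fully open they stand 13 mm farther back than shut.
Start: joints at [1.121, 0.314, -0.047, 1.21, 0, 1.571], TCP at [0.261, 0.54, 0.231] pointing down, gripper open.
Joint ranges: [-2.67, 2.67], [-0.69, 1.73], [-1.03, 1.25], [-2.08, 2.16], [-1.42, 1.45], [-3.14, 3.14]. Speed limits (rad/s): [2.39, 2.39, 3.01, 3.14, 3.14, 3.14].

### API

Orientations are given as a unit quaternion [w, x, y, z].
In Python, from workcell import bot gives the robot as it stands.
- The arm moves only by the tool drive_tool, never from a script. Its argument "motion" is a list of rows, each a list of 3 entries, a list of its own where there are three numbers: the opening, from 0 (shut) to 1 (fully open), then the shift along the tool's x, y, z in m, then the turn about the tool's z in rad. In form: [[claw, [tx, ty, tz], roll], ...]. A call has 1 to 20 rows; each row shifts and turns the pose as measured when the row begins, along the tool's axes as they then stand; what a row does not reach is not made up. A row lasts 1/12 s, in which the tool goes at most 41.7 mm and 7.16 degrees, less where a joint would pass 70% of its speed; a pose out of reach is approached as far as the arm can. A call is refused whole if a number of a shift passes 0.0417 or a number of a turn 0.125, either way. A call with a gripper value outside its range is refused whole. The fingers move at their own pace and stop on an object; the grip force is fixed at half the most. Time passes only in rows, so rows that do not move let the fingers close. It gives the time, the measured TCP pose, the force and the opening at its end, in the units of the state.
- bot.get_state(): the state, without advancing time (a new reading comes with each control period).
- bot.capture(name): name is "scene" or "top" or "wrist"; returns a dict with "frame" (420x560x3 uint8, blue, green, red), "intrinsics" (3x3 intrinsics, pixels), "k1" (the pictures are not rectified: a ray, as slopes to the right and down, at radius r is drawn at 1 + k1 r^2 times it, then the intrinsics apply), "R" (3x3) and "t" (3): a world point X has camera coordinates R X + t; the wrist camera has in their place "T_tool_cam" (4x4, takes a point from camera to tool coordinates, whose origin is the TCP and whose axes are the flange's). Camera axes: x right, y down, z forward; pixel columns grow to the right and rows downward; lengths in m; the calibration is good to about 2 mm. A picture is of the moment at which its call begins: read the wrist's pose just before it. There is no depth.
- bot.hand_in(): hands the job in, once; it reports no verdict.
The state is a dict: "time_s": time; "joint_positions": joint angles; "joint_vel": joint speeds; "tau": joint torques, N m; "ee_pos": TCP position; "orientation": TCP orientation; "wrist_force": force on the tool from outside, world axes, zero at the start; "torque": the same for the moment, N m; "finger_gap": finger opening in m.
Only numpy, scipy, OpenCV 4.12 (cv2) and the standard library are available. Lean on these libraries where they do the work, as an engineer would, in place of code of your own. Each camera call takes 0.05 s, during which the arm holds its last target.

### The job

Two identical column clamps stand on the lab bench, each with a black bar knob and a flat steel spring arm over a white scale card. On one the pointer already stands on the broad black band; on the other it hangs slack, well short of it. Turn the slack clamp's knob clockwise until its pointer stands over the black band and let go, without pushing the spring arm itself and leaving the other clamp's setting as it is.

Things in the scene. Friction and masses are not known exactly. Their poses are not given: they have to be found in the camera images.
- slack_knob (a point): Grip point on the vertical axis of the slack clamp's knob, 90 mm above the bench; turns with it. The knob is a black upright bar 44 mm long (point x axis), 14 mm thick (y), its top 12 mm above this point, its foot 20 mm below, on a 46 mm disc 8 mm thick. Clockwise from above tightens; about 0.15 N m; stays where left; 0.8 to 1.3 rad of turn to mid-band, and it can be turned 0.5 rad past it
- slack_arm: The slack clamp's flat steel spring arm. Origin: on its pointer, 5 mm from the tip, 70 mm above the bench. Pointer 6 mm wide, arm 12 mm; the pivot post (91 mm above the bench) is 140 mm away along the body's +y axis. It follows the knob: each radian of clockwise knob turn swings the tip 40 mm along its arc towards its own -x, to the mark
- slack_mark (a point): Middle of the black band on the slack clamp's white scale card, given at pointer height; the band is 20 mm wide along the tip's path (10 mm either side). Each clamp is a fixed white box 210 x 210 mm, 60 mm high, with an grey deck; a steel column 18 mm thick sticks out of two of its sides
- set_arm: The spring arm of the other, identical clamp, whose pointer stands over its black band already and must stay there; origin at its pointer tip, axes as for the slack arm

How it is judged:
At the end, for the whole second after the job is handed in: The slack clamp's pointer tip rests over the black band (its middle line within 12 mm of the band's) and the other clamp's pointer is within 8 mm of where it was (horizontal distance between slack_arm and slack_mark below 0.012 m and distance of set_arm from where it was at the start of the episode below 0.008 m and linear speed of slack_arm below 0.01 m/s); the robot touches nothing.
It fails at once if the slack clamp's spring arm is pushed directly (over 2 N) (contact force between anything else and slack_arm above 2 N).
It also fails if it takes over 32 s, if anything falls off the work surface, if the arm or the gripper's body presses on something with over 40 N, if the wrist force passes 120 N, or if a joint passes its speed limit or range.

## Working session

There is one attempt and no reset: what is moved stays moved. The work goes in short steps, Python scripts to look and compute and a tool call to move; the robot and the scene stay as the last step left them, time stands still between calls to the robot, and variables do not carry over. Pictures are saved under pics/ and viewed, and the job is handed in when it is done.

Besides the shell and the picture viewer there is one more tool, called after "Call:" by a JSON object that holds its "op" and its "data", one argument or row to a line. drive_tool: Moves the arm, as the interface text tells. Its arguments: {"type":"object","properties":{"motion":{"type":"array"}},"required":["motion"]}

```bash
ls; mkdir -p pics; python3 - <<'E'
from workcell import bot
import cv2,numpy as np,pickle
s=bot.get_state();print({k:np.round(v,3).tolist() for k,v in s.items()})
d={}
for n in("scene","top"):
    c=bot.capture(n);d[n]=c;cv2.imwrite(f"pics/{n}0.png",c["frame"]);print(n,c["intrinsics"],c["k1"],np.array(c["R"]).round(3),c["t"])
pickle.dump(d,open("d0.pkl","wb"))
E
```

```text
pics
{'time_s': 0.0, 'joint_positions': [1.121, 0.314, -0.048, 1.21, -0.0, 1.571], 'joint_vel': [-0.001, 0.001, -0.001, -0.0, 0.001, 0.001], 'tau': [0.001, -53.958, 33.975, 0.019, 0.0, -0.0], 'ee_pos': [0.261, 0.54, 0.23], 'orientation': [-0.0, 0.223, 0.975, -0.001], 'wrist_force': [0.242, -0.358, 0.052], 'torque': [-0.044, 0.009, 0.006], 'finger_gap': 0.085}
scene [[416.15457993   0.         287.9787416 ]
 [  0.         416.15457993 208.44458586]
 [  0.           0.           1.        ]] 0.008471109045914456 [[-0.3    0.954 -0.009]
 [ 0.79   0.243 -0.562]
 [-0.534 -0.176 -0.827]] [ 0.18148479 -0.34335746  1.22839217]
top [[524.23883085   0.         273.90592943]
 [  0.         524.23883085 202.86222678]
 [  0.           0.           1.        ]] -0.16935606042762547 [[-0.002 -1.     0.016]
 [-0.993  0.    -0.119]
 [ 0.119 -0.016 -0.993]] [-0.04017396  0.57187595  1.197422  ]
```

View pics/scene0.png

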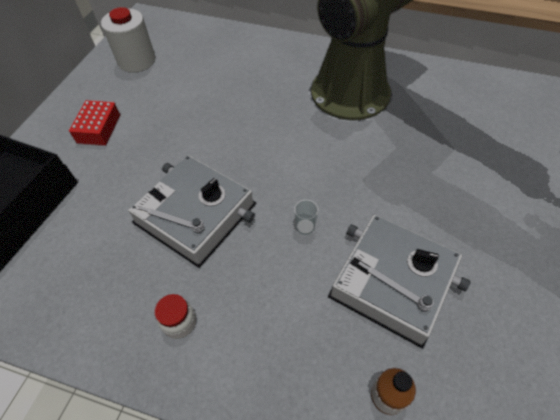

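View pics/top0.png

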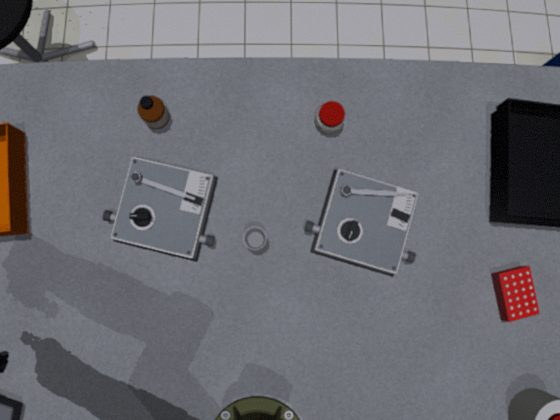

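The slack clamp is the right one in the top view: its pointer is near (412,192) and its band near (400,214). The left clamp's pointer is already on its band, near (197,200). I'll zoom in on the slack one.

```bash
cat > h.py <<'E'
import cv2,numpy as np
def ray(c,uv):
    K=np.array(c["intrinsics"]);k=c["k1"]
    D=np.array([k,0,0,0.]);n=cv2.undistortPoints(np.array([[uv]],float),K,D)[0,0]
    R=np.array(c["R"]);t=np.array(c["t"]);return -R.T@t,R.T@np.array([n[0],n[1],1])
def onz(c,uv,z):
    o,d=ray(c,uv);return o+d*(z-o[2])/d[2]
def proj(c,X):
    return cv2.projectPoints(np.array([X],float),cv2.Rodrigues(np.array(c["R"]))[0],np.array(c["t"],float),np.array(c["intrinsics"]),np.array([c["k1"],0,0,0.]))[0][0,0]
def tri(c1,u1,c2,u2):
    o1,d1=ray(c1,u1);o2,d2=ray(c2,u2);A=np.stack([d1,-d2],1);s=np.linalg.lstsq(A,o2-o1,rcond=None)[0]
    a=o1+d1*s[0];b=o2+d2*s[1];return (a+b)/2,np.linalg.norm(a-b)
E
python3 - <<'E'
import pickle,cv2
d=pickle.load(open("d0.pkl","rb"))
cv2.imwrite("pics/t1.png",cv2.resize(d["top"]["frame"][160:280,300:430],None,fx=5,fy=5,interpolation=cv2.INTER_CUBIC)[:600])
cv2.imwrite("pics/s1.png",cv2.resize(d["scene"]["frame"][150:270,120:270],None,fx=5,fy=5,interpolation=cv2.INTER_CUBIC))
E
```

```text
(no output)
```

View pics/t1.png

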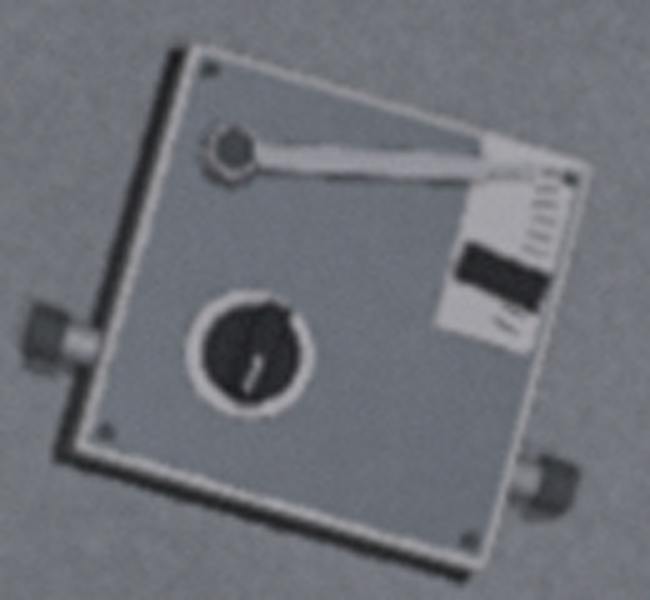

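View pics/s1.png

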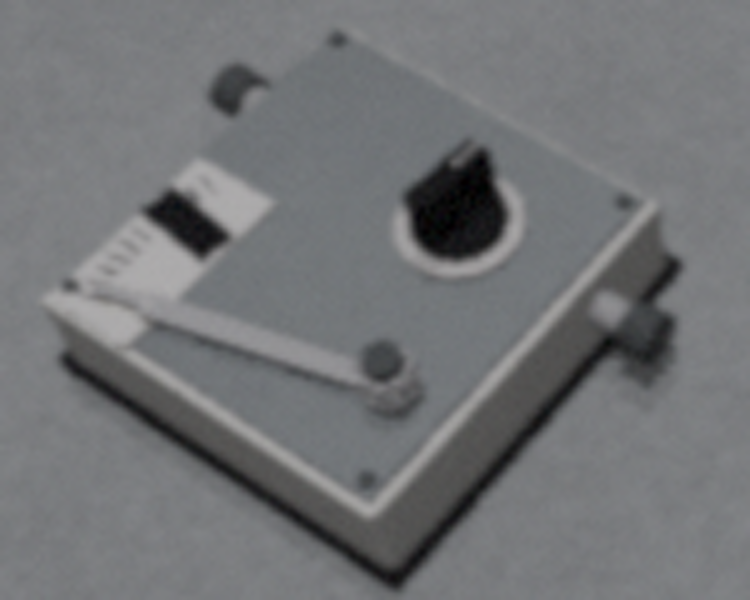

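```bash
python3 - <<'E'
import pickle,numpy as np
from h import *
d=pickle.load(open("d0.pkl","rb"));T=d["top"];S=d["scene"]
t=lambda x,y:((x+.5)/5-.5+300,(y+.5)/5-.5+160)
s=lambda x,y:((x+.5)/5-.5+120,(y+.5)/5-.5+150)
P=lambda n,v:print(n,np.round(v,4))
for q in[(190,45),(590,165),(482,565),(78,450)]:P("Tcorner",onz(T,t(*q),.06))
for q in[(50,300),(340,32),(658,203),(370,512)]:P("Scorner",onz(S,s(*q),.06))
P("washT",onz(T,t(250,353),.061));P("washS",onz(S,s(459,225),.061))
for q in[(243,390),(262,355)]:P("lineT",onz(T,t(*q),.102))
for q in[(440,170),(475,148)]:P("lineS",onz(S,s(*q),.102))
P("barS near",onz(S,s(405,195),.102));P("barS far",onz(S,s(488,148),.102))
P("pivT",onz(T,t(234,148),.091));P("pivS",onz(S,s(382,360),.091))
P("tipT",onz(T,t(560,172),.07));P("tipS",onz(S,s(75,285),.07))
P("bandT",onz(T,t(503,276),.061));P("bandS",onz(S,s(188,223),.061))
E
```

```text
Tcorner [ 0.6492 -0.1893  0.06  ]
Tcorner [ 0.5929 -0.378   0.06  ]
Tcorner [ 0.407  -0.3212  0.06  ]
Tcorner [ 0.4612 -0.1347  0.06  ]
Scorner [ 0.5946 -0.372   0.06  ]
Scorner [ 0.4127 -0.3162  0.06  ]
Scorner [ 0.4647 -0.132   0.06  ]
Scorner [ 0.6502 -0.1909  0.06  ]
washT [ 0.5053 -0.2145  0.061 ]
washS [ 0.5037 -0.2139  0.061 ]
lineT [ 0.4861 -0.2044  0.102 ]
lineT [ 0.5016 -0.2132  0.102 ]
lineS [ 0.5043 -0.2155  0.102 ]
lineS [ 0.4884 -0.2056  0.102 ]
barS near [ 0.5214 -0.2245  0.102 ]
barS far [ 0.4867 -0.2001  0.102 ]
pivT [ 0.5961 -0.2041  0.091 ]
pivS [ 0.5964 -0.2035  0.091 ]
tipT [ 0.5882 -0.3605  0.07  ]
tipS [ 0.5894 -0.3589  0.07  ]
bandT [ 0.5406 -0.3342  0.061 ]
bandS [ 0.5389 -0.3325  0.061 ]
```

Estimates, with the two views agreeing to about 2 mm:

| Quantity | Value |
|---|---|
| Knob axis | (0.5045, -0.214) |
| Bar direction | about 149° |
| Turn to mid-band | about 1.2 rad clockwise |

Next I move above the knob.

Call:
{"op": "drive_tool", "data": {
  "motion": [
    [1,[-0.027,-0.028,0],0],
    [1,[-0.027,-0.028,0],0],
    [1,[-0.027,-0.028,0],0],
    [1,[-0.027,-0.028,0],0],
    [1,[-0.027,-0.028,0],0],
    [1,[-0.027,-0.028,0],0],
    [1,[-0.027,-0.028,0],0],
    [1,[-0.027,-0.028,0],0],
    [1,[-0.027,-0.028,0],0],
    [1,[-0.027,-0.028,0],0],
    [1,[-0.027,-0.028,0],0],
    [1,[-0.027,-0.028,0],0],
    [1,[-0.027,-0.028,0],0],
    [1,[-0.027,-0.028,0],0],
    [1,[-0.027,-0.028,0],0],
    [1,[-0.027,-0.028,0],0],
    [1,[-0.027,-0.028,0],0],
    [1,[-0.027,-0.028,0],0],
    [1,[-0.027,-0.028,0],0],
    [1,[0,0,0],0]
  ]
}}

```text
time_s: 1.77
ee_pos: [0.4976, -0.1941, 0.2242]
orientation: [-0.002, 0.219, 0.976, -0.003]
wrist_force: [0.4, 0.7, -0.3]
finger_gap: 0.0856
```

```bash
cat >> h.py <<'E'
from scipy.spatial.transform import Rotation as Ro
def pose(s):
    w,x,y,z=s["orientation"];return Ro.from_quat([x,y,z,w]).as_matrix(),np.array(s["ee_pos"])
def wristcam(bot):
    s=bot.get_state();R,p=pose(s);c=bot.capture("wrist");M=np.eye(4);M[:3,:3]=R;M[:3,3]=p
    W=np.linalg.inv(M@np.array(c["T_tool_cam"]));c=dict(c);c["R"]=W[:3,:3];c["t"]=W[:3,3];return c,s
def toolrel(s,X):
    R,p=pose(s);return R.T@(np.array(X)-p)
E
python3 - <<'E'
from workcell import bot
from h import *
import pickle
c,s=wristcam(bot);print(s["time_s"],s["ee_pos"],s["orientation"],np.round(s["joint_positions"],3))
cv2.imwrite("pics/w1.png",c["frame"]);pickle.dump((c,s),open("w1.pkl","wb"))
print("proj knob",proj(c,[.5045,-.2142,.102]),toolrel(s,[.5045,-.2142,.09]))
E
```

```text
1.7667 [ 0.49758119 -0.19412189  0.22419765] [-0.00160852  0.21902042  0.97571319 -0.00335135] [-0.368  0.195 -0.218  1.16  -0.007  0.074]
proj knob [261.20759675 217.47420186] [-0.01506086 -0.01422213  0.13427923]
```

View pics/w1.png

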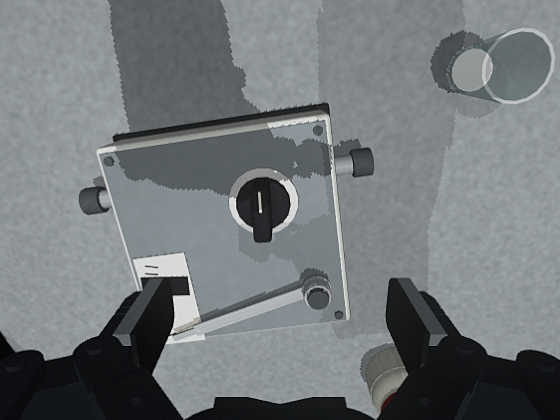

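```bash
python3 - <<'E'
import pickle
from h import *
c,s=pickle.load(open("w1.pkl","rb"))
f=c["frame"][160:255,215:310].astype(float);f=np.clip(f*2.2,0,255).astype(np.uint8)
cv2.imwrite("pics/w1z.png",cv2.resize(f,None,fx=6,fy=6,interpolation=cv2.INTER_CUBIC))
E
```

```text
(no output)
```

View pics/w1z.png

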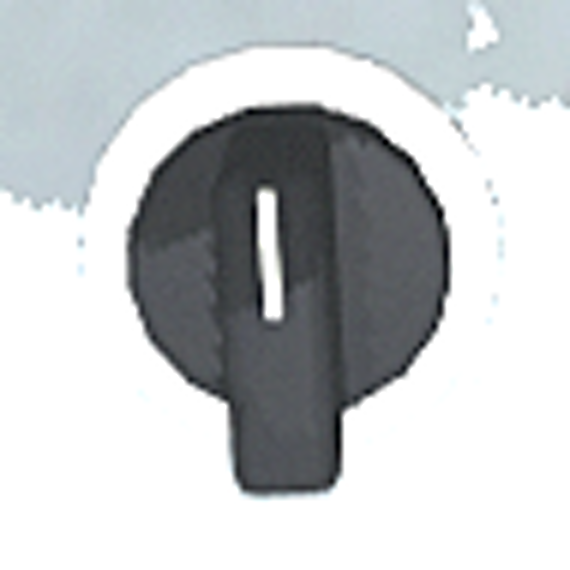

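```bash
python3 - <<'E'
import pickle
from h import *
c,s=pickle.load(open("w1.pkl","rb"))
z=lambda x,y:((x+.5)/6-.5+215,(y+.5)/6-.5+160)
def ang(a,b,h=.102):
    v=toolrel(s,onz(c,z(*b),h))-toolrel(s,onz(c,z(*a),h));return np.degrees(np.arctan2(v[1],v[0])),np.hypot(v[0],v[1])
print("left",ang((215,190),(237,480)),"line",ang((265,190),(274,318)),"right",ang((330,190),(340,480)),"mid",ang((272,190),(289,480)))
print("width",ang((228,400),(342,400)))
for n,q,h in[("barc",(282,326),.102),("endnear",(288,492),.102),("disc",(289,257),.070),("wash",(290,257),.061)]:
    X=onz(c,z(*q),h);print(n,X.round(4),toolrel(s,X).round(4))
g=lambda u,v,h:onz(c,(u,v),h).round(4)
print("piv",g(319,300,.091),g(318,297,.091),"band",g(166,286,.061),"corners",g(98,150,.06),g(330,108,.06),g(348,318,.06))
E
```

```text
left (np.float64(177.19274006441552), np.float64(0.038863367622091236)) line (np.float64(177.0960538755552), np.float64(0.01674003991369996)) right (np.float64(178.55408634270992), np.float64(0.03881428840623731)) mid (np.float64(177.6872231606267), np.float64(0.038840273768963464))
width (np.float64(89.80400966091251), np.float64(0.014526200154755269))
barc [ 0.5021 -0.2127  0.102 ] [-0.0122 -0.014   0.1223]
endnear [ 0.5228 -0.222   0.102 ] [-0.0349 -0.0135  0.1222]
disc [ 0.5026 -0.2138  0.07  ] [-0.0132 -0.0145  0.1543]
wash [ 0.505  -0.2153  0.061 ] [-0.0161 -0.0148  0.1633]
piv [ 0.5958 -0.2048  0.091 ] [ 0.5927 -0.2045  0.091 ] band [ 0.5401 -0.3335  0.061 ] corners [ 0.4057 -0.3199  0.06  ] [ 0.457  -0.1321  0.06  ] [ 0.6451 -0.1926  0.06  ]
```

The bar is 14.5 mm wide in this view, as it should be. It lies 2.5° off the tool x axis and its centre is at tool offset (-0.0135, -0.0142). I descend most of the way now.

Call:
{"op": "drive_tool", "data": {
  "motion": [
    [0.6,[-0.0135,-0.0142,0.01],-0.04],
    [0.6,[0,0,0.025],0],
    [0.6,[0,0,0.025],0],
    [0.6,[0,0,0.02],0],
    [0.6,[0,0,0.01],0],
    [0.6,[0,0,0],0]
  ]
}}

```text
time_s: 2.32
ee_pos: [0.5004, -0.2068, 0.1305]
orientation: [-0.004, 0.198, 0.98, -0.001]
wrist_force: [-0.2, -0.1, 0.9]
finger_gap: 0.0513
```

```bash
python3 - <<'E'
from workcell import bot
from h import *
import pickle
c,s=wristcam(bot)
cv2.imwrite("pics/w2.png",c["frame"]);pickle.dump((c,s),open("w2.pkl","wb"))
print("proj knob",proj(c,[.5035,-.214,.102]),toolrel(s,[.5035,-.2140,.075]),proj(c,pose(s)[0]@[0,0,.03]+pose(s)[1]), s["orientation"])
E
```

```text
proj knob [269.72111113 263.07122702] [-0.00605028 -0.00530075  0.05550347] [280.24075023 251.37695512] [-3.64134251e-03  1.97805202e-01  9.80234313e-01 -7.30551288e-04]
```

View pics/w2.png

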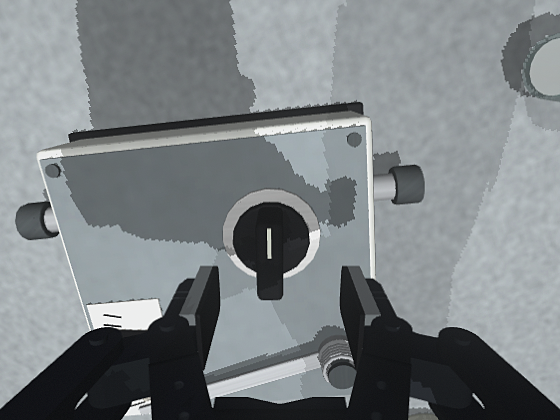

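The bar is now upright in the image at column 270, against about 280 for the finger centre. That agrees with the computed residual of (-0.006, -0.005), so I correct it and lower.

Call:
{"op": "drive_tool", "data": {
  "motion": [
    [0.6,[-0.006,-0.005,0],0],
    [0.6,[0,0,0.01],0],
    [0.6,[0,0,0.015],0],
    [0.6,[0,0,0.01],0],
    [0.6,[0,0,0],0]
  ]
}}

```text
time_s: 2.78
ee_pos: [0.5087, -0.2147, 0.0999]
orientation: [0.001, 0.197, 0.98, -0.002]
wrist_force: [-0.1, 0.7, -0.6]
finger_gap: 0.0513
```

```bash
python3 - <<'E'
from workcell import bot
from h import *
c,s=wristcam(bot)
cv2.imwrite("pics/w3.png",c["frame"])
print(s["wrist_force"],toolrel(s,[.5035,-.2140,.075]), s["orientation"])
E
```

```text
[-0.08175447  0.73875681 -0.56265548] [ 0.00514549 -0.00130242  0.02490999] [ 0.00117503  0.19671314  0.98045916 -0.00154903]
```

View pics/w3.png

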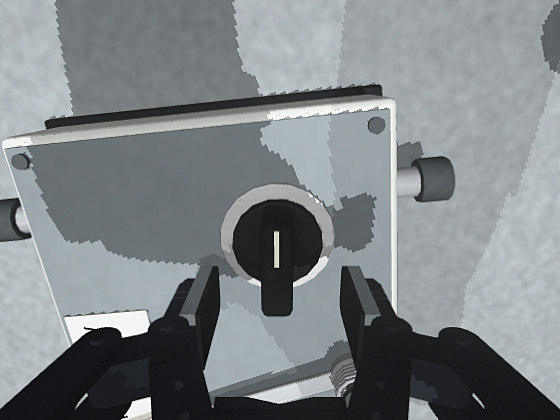

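Call:
{"op": "drive_tool", "data": {
  "motion": [
    [0.6,[0.004,-0.001,0.008],0],
    [0.6,[0,0,0.008],0],
    [0.6,[0,0,0.006],0],
    [0.6,[0,0,0],0]
  ]
}}

```text
time_s: 3.17
ee_pos: [0.5058, -0.2148, 0.0786]
orientation: [0.003, 0.197, 0.98, -0.002]
wrist_force: [-0.6, -0.6, -0.8]
finger_gap: 0.0515
```

```bash
python3 - <<'E'
from workcell import bot
from h import *
c,s=wristcam(bot)
cv2.imwrite("pics/w4.png",c["frame"])
print(s["wrist_force"],toolrel(s,[.5035,-.2140,.075]), s["orientation"])
E
```

```text
[-0.64960408 -0.55940106 -0.84957934] [ 0.00247255 -0.00016249  0.00355884] [ 0.00294513  0.19675906  0.98044562 -0.00189568]
```

View pics/w4.png

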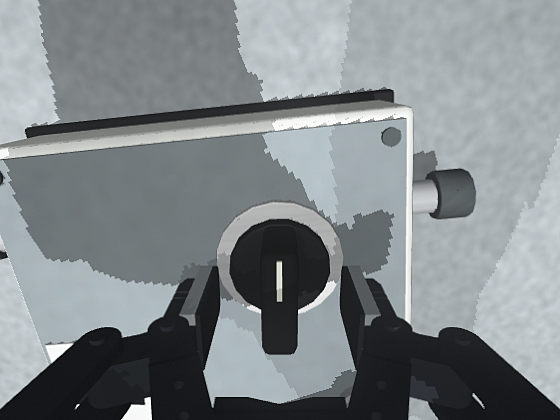

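The bar is centred between the pads, at column 280. I close on it.

Call:
{"op": "drive_tool", "data": {
  "motion": [
    [0,[0.002,0,0],0],
    [0,[0,0,0],0],
    [0,[0,0,0],0],
    [0,[0,0,0],0],
    [0,[0,0,0],0],
    [0,[0,0,0],0]
  ]
}}

```text
time_s: 3.72
ee_pos: [0.5042, -0.2142, 0.0796]
orientation: [0.003, 0.197, 0.98, -0.002]
wrist_force: [-0.0, 0.0, -2.0]
finger_gap: 0.0127
```

```bash
python3 - <<'E'
from workcell import bot
from h import *
s=bot.get_state()
print(s["wrist_force"],s["torque"],s["ee_pos"],s["finger_gap"], s["orientation"],np.round(s["joint_positions"],3))
E
```

```text
[-0.02836192  0.0185131  -1.95093534] [-0.01284844 -0.00655749  0.06756962] [ 0.50421945 -0.21424157  0.07960492] 0.012711112374429711 [ 0.00336633  0.19666644  0.98046248 -0.00207459] [-0.4    0.32  -0.404  0.839 -0.003 -0.004]
```

Call:
{"op": "drive_tool", "data": {
  "motion": [
    [0,[0,0,0],0.08],
    [0,[0,0,0],0.08],
    [0,[0,0,0],0.08],
    [0,[0,0,0],0.08],
    [0,[0,0,0],0.08],
    [0,[0,0,0],0.08],
    [0,[0,0,0],0]
  ]
}}

```text
time_s: 4.3
ee_pos: [0.5043, -0.2142, 0.0796]
orientation: [0.004, 0.434, 0.901, -0.001]
wrist_force: [-0.9, 0.8, -0.5]
finger_gap: 0.0125
```

```bash
cat > look.py <<'E'
from workcell import bot
from h import *
import sys
n=sys.argv[1]
s=bot.get_state();R,p=pose(s)
print(s["time_s"],"xang",np.degrees(np.arctan2(R[1,0],R[0,0])).round(2),np.round(s["wrist_force"],1),np.round(s["torque"],2),np.round(p,4),s["finger_gap"],np.round(s["joint_positions"],2))
c=bot.capture("top");t=cv2.resize(c["frame"][150:260,300:430],None,fx=5,fy=5,interpolation=cv2.INTER_CUBIC);cv2.imwrite(f"pics/t{n}.png",t)
c=bot.capture("scene");cv2.imwrite(f"pics/s{n}.png",cv2.resize(c["frame"][150:270,120:270],None,fx=5,fy=5,interpolation=cv2.INTER_CUBIC))
E
python3 look.py 5
```

```text
4.3 xang 128.58 [-0.9  0.8 -0.5] [ 0.02  0.08 -0.04] [ 0.5043 -0.2142  0.0796] 0.01248758050755531 [-0.4   0.32 -0.4   0.84 -0.    0.5 ]
```

View pics/t5.png

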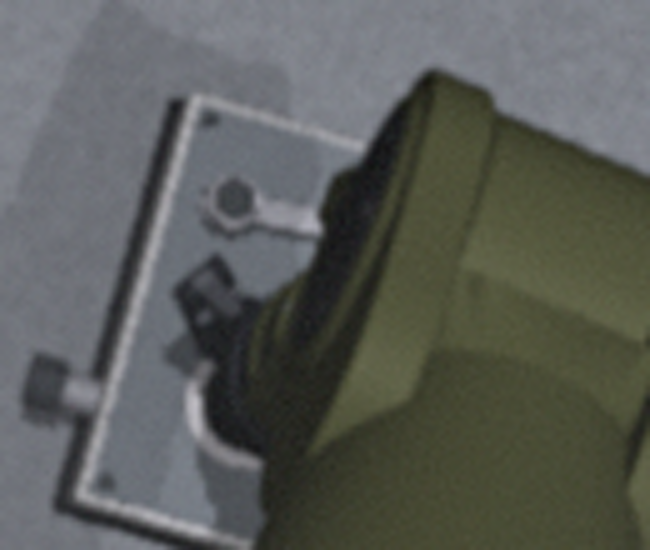

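View pics/s5.png

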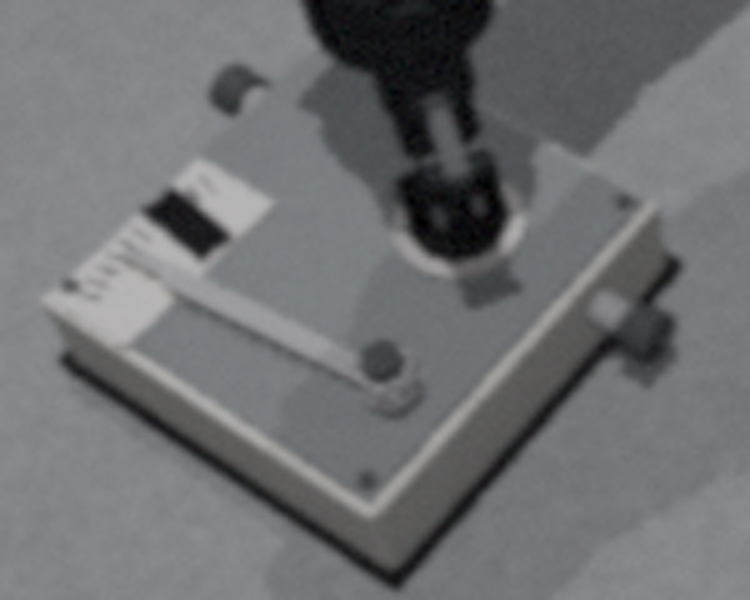

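The pointer follows the knob. Its tip is now near (122,247) in the scene crop, and the band's middle is at (188,223). I'll work out the remaining angle.

```bash
python3 - <<'E'
import pickle
from h import *
S=pickle.load(open("d0.pkl","rb"))["scene"]
s=lambda x,y:((x+.5)/5-.5+120,(y+.5)/5-.5+150)
piv=np.array([.596,-.204])
def a(X):v=X[:2]-piv;return np.arctan2(v[0],v[1]),np.hypot(*v)
for n,q,z in[("tip0",(85,287),.07),("arm0",(200,318),.075),("tip5",(122,247),.07),("arm5",(230,297),.075),("band",(188,223),.061),("bandin",(209,244),.061),("bandout",(166,203),.061)]:
    X=onz(S,s(*q),z);print(n,X.round(4),a(X))
b=.5*(0);
E
```

```text
tip0 [ 0.589  -0.3542  0.07  ] (np.float64(-3.0951019828328445), np.float64(0.15034848407578397))
arm0 [ 0.5915 -0.2952  0.075 ] (np.float64(-3.0922662394812996), np.float64(0.0913088719692018))
tip5 [ 0.5648 -0.3491  0.07  ] (np.float64(-2.9297606779295937), np.float64(0.14841429595344405))
arm5 [ 0.5777 -0.2878  0.075 ] (np.float64(-2.9267751126714447), np.float64(0.08575893738712968))
band [ 0.5389 -0.3325  0.061 ] (np.float64(-2.723658063551051), np.float64(0.14060334219053414))
bandin [ 0.5467 -0.3179  0.061 ] (np.float64(-2.7334054364254703), np.float64(0.12408328484716097))
bandout [ 0.5317 -0.3475  0.061 ] (np.float64(-2.7200625516556864), np.float64(0.15725555878365655))
```

Call:
{"op": "drive_tool", "data": {
  "motion": [
    [0,[0,0,0],0.08],
    [0,[0,0,0],0.08],
    [0,[0,0,0],0.08],
    [0,[0,0,0],0.08],
    [0,[0,0,0],0.08],
    [0,[0,0,0],0.08],
    [0,[0,0,0],0.08],
    [0,[0,0,0],0]
  ]
}}

```text
time_s: 5.07
ee_pos: [0.5044, -0.2141, 0.0796]
orientation: [0.004, 0.666, 0.746, -0.0]
wrist_force: [0.2, -0.1, -1.2]
finger_gap: 0.0126
```

```bash
python3 look.py 6
```

```text
5.0667 xang 96.41 [ 0.2 -0.1 -1.2] [-0.05  0.09 -0.06] [ 0.5044 -0.2141  0.0796] 0.012644385126401113 [-0.4   0.32 -0.4   0.84 -0.    1.06]
```

View pics/s6.png

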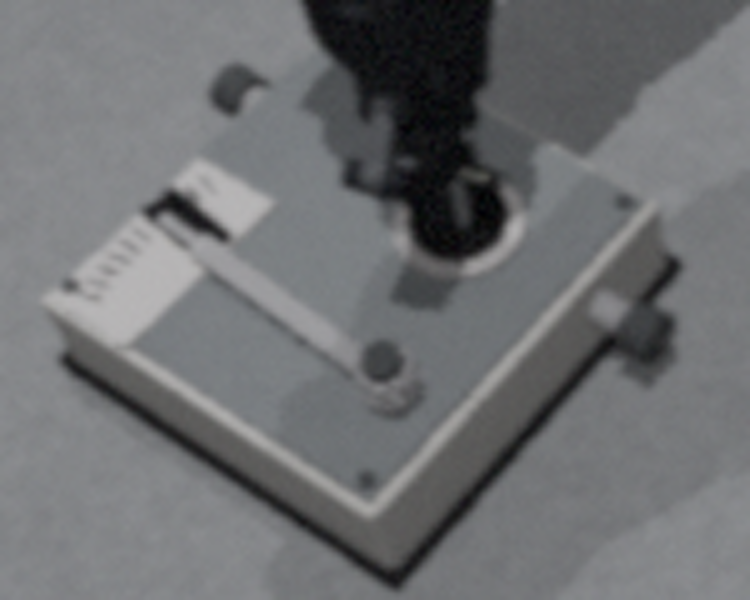

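```bash
python3 - <<'E'
import pickle
from h import *
S=pickle.load(open("d0.pkl","rb"))["scene"]
s=lambda x,y:((x+.5)/5-.5+120,(y+.5)/5-.5+150)
piv=np.array([.596,-.204])
def a(X):v=X[:2]-piv;return np.arctan2(v[0],v[1]),np.hypot(*v)
for n,q,z in[("tip6",(168,217),.07),("arm6",(260,284),.075),("ptr",(185,232),.07)]:
    X=onz(S,s(*q),z);print(n,X.round(4),a(X))
E
```

```text
tip6 [ 0.5438 -0.3373  0.07  ] (np.float64(-2.7682749511493894), np.float64(0.14316481756792623))
arm6 [ 0.5676 -0.2784  0.075 ] (np.float64(-2.7769865297051006), np.float64(0.07958638944818319))
ptr [ 0.5491 -0.326   0.07  ] (np.float64(-2.774413320783619), np.float64(0.1307520411417862))
```

About 0.047 rad of arm angle remains, roughly 0.16 rad of knob.

Call:
{"op": "drive_tool", "data": {
  "motion": [
    [0,[0,0,0],0.08],
    [0,[0,0,0],0.08],
    [0,[0,0,0],0],
    [0,[0,0,0],0]
  ]
}}

```text
time_s: 5.5
ee_pos: [0.5045, -0.2141, 0.0796]
orientation: [0.004, 0.72, 0.694, -0.0]
wrist_force: [0.4, 0.4, -1.4]
finger_gap: 0.013
```

```bash
python3 look.py 7
```

```text
5.5 xang 87.86 [ 0.4  0.4 -1.4] [-0.04  0.18 -0.09] [ 0.5045 -0.2141  0.0796] 0.013024643189034972 [-0.4   0.32 -0.4   0.84 -0.    1.21]
```

View pics/s7.png

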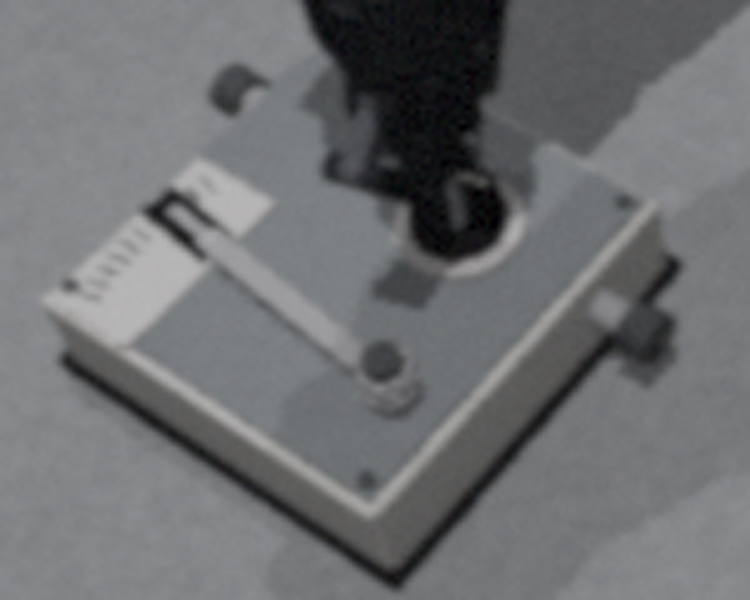

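The pointer now lies within the band. I release, rise and move aside.

Call:
{"op": "drive_tool", "data": {
  "motion": [
    [0.4,[0,0,0],0],
    [0.4,[0,0,0],0],
    [0.4,[0,0,0],0],
    [0.4,[0,0,0],0],
    [0.4,[0,0,-0.01],0],
    [0.4,[0,0,-0.02],0],
    [0.4,[0,0,-0.03],0],
    [0.4,[0,0,-0.03],0],
    [0.4,[0,0,-0.03],0],
    [0.4,[0,0,-0.03],0],
    [0.4,[0.03,0,0],0],
    [0.4,[0.03,0,0],0],
    [0.4,[0.03,0,0],0],
    [0.4,[0.03,0,0],0],
    [0.4,[0.03,0,0],0],
    [0.4,[0.03,0,0],0],
    [0.4,[0.03,0,0],0],
    [0.4,[0.03,0,0],0],
    [0.4,[0,0,0],0],
    [0.4,[0,0,0],0]
  ]
}}

```text
time_s: 7.27
ee_pos: [0.5134, 0.036, 0.2512]
orientation: [0.01, 0.719, 0.695, 0.005]
wrist_force: [0.8, -0.3, -0.3]
finger_gap: 0.0345
```

```bash
python3 look.py 8; python3 - <<'E'
from workcell import bot
import cv2
cv2.imwrite("pics/top8.png",bot.capture("top")["frame"])
E
```

```text
7.2667 xang 88.11 [ 0.8 -0.3 -0.3] [ 0.01  0.02 -0.01] [0.5134 0.036  0.2512] 0.03447143902000258 [ 0.08  0.13 -0.24  1.19 -0.01  1.68]
```

View pics/t8.png

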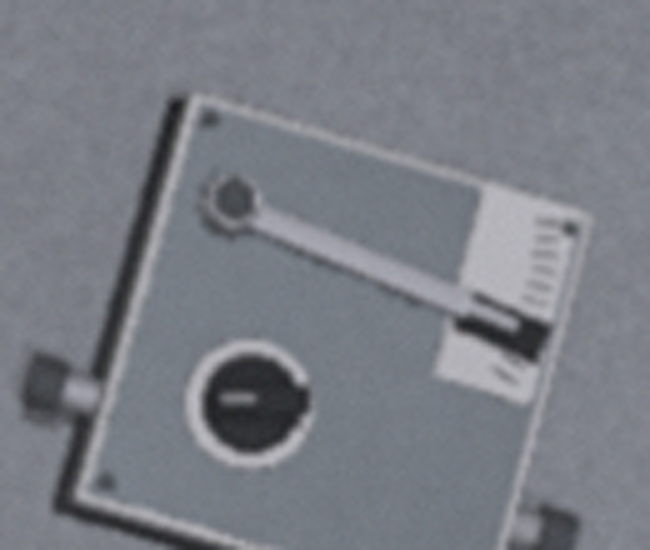

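View pics/top8.png

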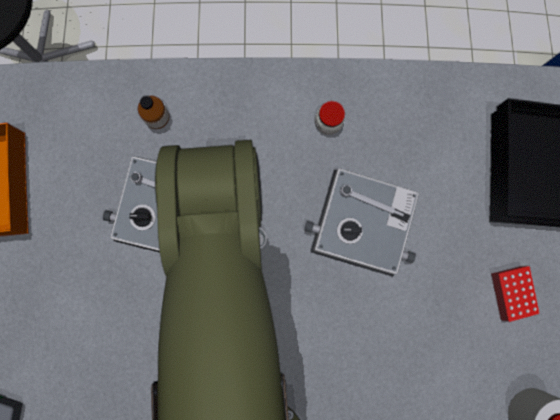

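View pics/s8.png

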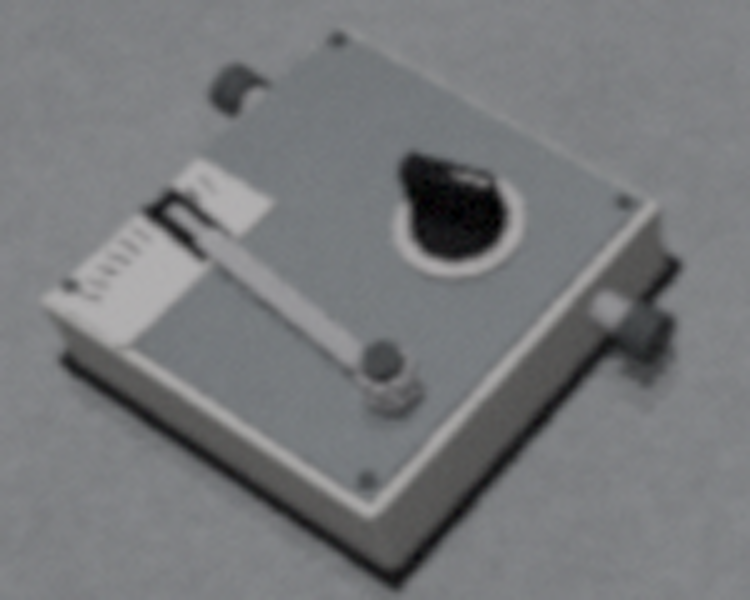

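```bash
python3 - <<'E'
import pickle
from h import *
d=pickle.load(open("d0.pkl","rb"));T=d["top"];S=d["scene"]
t=lambda x,y:((x+.5)/5-.5+300,(y+.5)/5-.5+150)
s=lambda x,y:((x+.5)/5-.5+120,(y+.5)/5-.5+150)
piv=np.array([.596,-.204])
def a(n,X):v=X[:2]-piv;print(n,X.round(4),np.arctan2(v[0],v[1]).round(4),np.hypot(*v).round(4))
a("tipT",onz(T,t(515,323),.07));a("ptrT",onz(T,t(490,312),.07));a("armT",onz(T,t(380,262),.075))
a("tipS",onz(S,s(176,211),.07));a("armS",onz(S,s(265,282),.075))
a("bandT",onz(T,t(503,326),.061));a("bandS",onz(S,s(188,223),.061))
E
```

```text
tipT [ 0.5411 -0.3376  0.07  ] -2.7514 0.1444
ptrT [ 0.5462 -0.3259  0.07  ] -2.7537 0.1317
armT [ 0.5689 -0.2737  0.075 ] -2.7703 0.0748
tipS [ 0.5397 -0.3354  0.07  ] -2.7369 0.143
armS [ 0.566  -0.2767  0.075 ] -2.7505 0.0787
bandT [ 0.5406 -0.3342  0.061 ] -2.739 0.1415
bandS [ 0.5389 -0.3325  0.061 ] -2.7237 0.1406
```

Both views put the pointer about 0.013 rad (about 2 mm) from mid-band. Now the other clamp.

```bash
python3 - <<'E'
from workcell import bot
import pickle
from h import *
a=pickle.load(open("d0.pkl","rb"))["scene"]["frame"];b=bot.capture("scene")["frame"]
f=np.hstack([a[210:345,325:475],b[210:345,325:475]]);cv2.imwrite("pics/set.png",cv2.resize(f,None,fx=2.6,fy=2.6))
E
```

```text
(no output)
```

View pics/set.png

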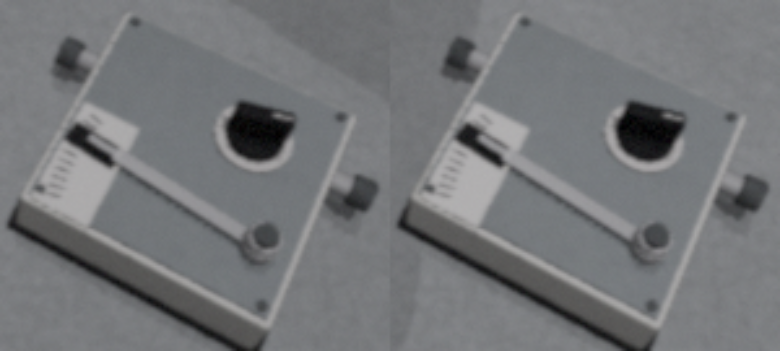

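The other clamp looks the same before and after, with its pointer at (90,140) and (480,140) in the two panels. I hand in.

```bash
python3 -c "
from workcell import bot
print(bot.hand_in())"
```

```text
the job is handed in; nothing more can be done
None
```

I gripped the slack clamp's bar knob, turned it about 1.2 rad clockwise in three steps with a look after each, then let go and backed the arm away. The job was handed in with the clock at about 7.5 s.

- **Slack clamp:** after release, the top and scene views each put the pointer about 0.013 rad (about 2 mm) short of mid-band, against the 12 mm limit.
- **Other clamp:** before and after pictures from the scene camera show it unchanged by eye. I did not measure its pointer position.
- **Contact:** wrist force read at most about 2 N at the end of each move. The gripper is clear of both clamps, and the spring arm was never approached.
- **Measurements that disagreed:** the box edges came out at about 196 mm instead of the stated 210 mm. The pointer length read a few mm long in the first views. The result does not rest on either, because I compared pointer and band directly within the same view.

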